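# Hold open the vent of a microscope incubation chamber

### The arm

A 7-joint arm with a two-finger parallel gripper is mounted at the origin on the work surface. World frame = base frame: x ahead of the robot, y to its left, z up, the work surface at z = 0. Lengths are in m, angles in rad, forces in N, time in s.
With the tool pointing down it reaches from about 0.425 to 1.025 m from the base axis. Payload 9.4 kg.
Tool frame: the origin (TCP) lies at the very end of the fingers, on their centre line; the grasp point (between the pads) lies 19 mm behind it (robot.grasp_offset is the distance from the TCP to the grasp point, in m); x points along the fingers, y is the direction in which the jaws open and shut, and the axes are right-handed (so a half turn about x gives the same grasp; the last joint's range is limited). The gripper opens to 85 mm and grips with 20 to 120 N. Pads are 22 mm wide; open, the fingers measure 114 mm over their backs; the gripper's body (76 mm by 85 mm) begins 54 mm behind the grasp point. The pads swing forward as they close: fully open they stand 13 mm farther back than shut.
Start: joints at [1.043, 0.599, -0.003, 1.599, 0.002, 0.943, -0.08], TCP at [0.316, -0.653, 0.231] pointing down, gripper open.
Joint ranges: [-2.57, 2.57], [-0.35, 1.97], [-1.29, 1.29], [0.11, 2.56], [-1.05, 4.19], [0.11, 1.86], [-2.63, 2.63]. Speed limits (rad/s): [2.22, 2.22, 3.01, 3.01, 3.14, 3.14, 3.14].

### API

Orientations are given as a unit quaternion [w, x, y, z].
In Python, from cell import robot gives the robot as it stands. The module is installed in compiled form; this text tells all that it offers.
- The arm moves only by the tool step_arm, never from a script. Its argument "plan" is a list of rows, each a list of 3 entries, a list of its own where there are three numbers: the gripper's target within -1 to 1 (shut at 1, half-way at 0, fully open at -1), then the shift along the tool's x, y, z each as a share of 0.1 m, from -1 to 1, then the turn, a rotation vector about the tool's x, y, z each as a share of 90 degrees, from -1 to 1. A call has 1 to 8 rows; each row shifts and turns the commanded pose from where the row before left it, along the tool's axes as they then stand; what a row does not reach is not made up. A row lasts 1/8 s, in which the tool goes at most 62.5 mm and 10.7 degrees, less where a joint would pass 70% of its speed; a pose out of reach is approached as far as the arm can. A call with a number of a shift or a turn outside -1 to 1 is refused whole. A call with a gripper value outside its range is refused whole. The fingers move at their own pace and stop on an object; "force" is the grip in N (left out, the last holds). Time passes only in rows, so rows that do not move let the fingers close. It gives the time, the measured TCP pose, the force and the opening at its end, in the units of the state.
- robot.get_obs(): the state, without advancing time (a new reading comes with each control period).
- robot.snapshot(name): name is "scene" or "top"; returns the picture (400x640x3 uint8, red, green, blue); there is no depth.
- robot.calibration(name): a dict with "mtx" (3x3 intrinsics, pixels), "dist_coeffs" ([k1, k2, p1, p2, k3] as OpenCV has them; the pictures are not rectified), "origin" and "orientation" of the camera in the world. Camera axes: x right, y down, z forward; pixel columns grow to the right and rows downward; lengths in m; the calibration is good to about 2 mm. A picture is of the moment at which its call begins. calibration takes no time and is no camera call.
- robot.close_job(): hands the job in, once; it reports no verdict.
The state is a dict: "t": time; "joints": joint angles; "joint_vel": joint speeds; "joint_torque": joint torques, N m; "position": TCP position; "tcp_rot": TCP orientation; "ft_force": force on the tool from outside, world axes, zero at the start; "torque": the same for the moment, N m; "width": finger opening in m.
Only numpy, scipy, OpenCV 4.12 (cv2) and the standard library are available. Lean on these libraries where they do the work, as an engineer would, in place of code of your own. Each camera call takes 0.05 s, during which the arm holds its last target. There are 200 camera calls.

### The job

Pick up the metal push-on coupler standing on the bench and press it squarely onto the tilted vent nipple of the white incubation chamber until it snaps over the nipple, then push on against the spring collar until the collar is right down. Finish while still holding the coupler in the gripper and keeping the collar pressed down: do not let go. Leave the plug, the jar and the dish where they stand.

Things in the scene. Friction and masses are not known exactly. Their poses are not given: they have to be found in the camera images.
- coupler: Push-on coupler: loose metal bush, about 200 g, 95 mm tall, standing mouth down. Lower 42 mm: steel sleeve of 32 mm diameter; above it a round grip, 28 mm diameter, with four thin dark rings. The mouth is a rounded lip, opening 15 mm, 6 mm deep; behind it a 21 mm bore, closed 36 mm above the rim. Yaw does not matter. Origin: centre of the mouth's rim (underside); z: from the mouth to the top.
- chamber: Incubation chamber, fixed to the bench: white box 200 mm (x) by 220 mm (y), 41 mm tall, with a dark plate and a clear four-well dish on it (to 57 mm). Origin: centre of its underside. The nipple stands at the middle of its -x side, 82 mm from the origin; that side more or less faces the robot.
- nipple: Vent nipple, fixed to the chamber: steel stem, 12 mm diameter, leaning 25 degrees from vertical towards the chamber's -x side, on a 36 mm boss. z: along the stem, outwards. Origin: on the axis, in the plane of the collar's upper face when the collar is up, 78 mm above the bench. Tip at z = 24 mm, tapered over its last 5 mm from 12 to 6 mm.
- latches (a point): Point on the nipple's axis at nipple z = 9.5 mm, the level of three rounded spring bumps that stand out to 19 mm diameter round the stem. The coupler's lip meets them when its rim is at about nipple z = 12.5 mm, takes roughly 8 N to push them in, passes them at about 6 mm and snaps down to z = 0, where its rim meets the collar.
- collar (a joint): Spring collar: aluminium disc, 30 mm diameter, 5 mm thick, round the foot of the stem, sliding along the nipple's axis towards the chamber. 0 = up (at rest), 0.008 m = right down at its stop. Its spring pushes back with about 2 N at the start and 8 N right down. Pressed by the coupler's rim; right down, the coupler's origin is at nipple z = -8 mm.
- plug: Bystander: a plain solid aluminium cylinder, 26 mm diameter, 55 mm tall, no sleeve and no rings. Origin: centre of its underside.
- jar: Bystander: an amber jar with a white lid, 48 mm diameter, 75 mm tall. Origin: centre of its underside.
- dish: Bystander: a shallow open glass dish, 84 mm diameter, 18 mm tall. Origin: centre of its underside.
There are look-alikes about, which are no part of the job. Several things look just like the coupler: the one meant starts farthest to the robot's right.

How it is judged:
On the way, in this order (a step that is already met when the one before it is completed fails the run):
1. the coupler is picked up: held by the fingers, its mouth 30 mm or more above the bench (height (world z) of coupler above 0.03 m and contact force between the fingers and coupler above 2 N), for 0.2 s.
2. the coupler has snapped over the nipple's latch bumps, square to it, held by the fingers (z of coupler in the frame of nipple below 0.003 m and x of coupler in the frame of nipple between -0.004 and 0.004 m and y of coupler in the frame of nipple between -0.004 and 0.004 m and angle between the z axis of coupler and the z axis of nipple, either way round below 0.14 rad and contact force between the fingers and coupler above 2 N), for 0.1 s.
At the end, for the whole second after the job is handed in: The coupler sits snapped over the nipple, its axis within 0.14 rad and its rim's centre within 4 mm of the nipple's axis, still touched by the fingers with more than 2 N, and its rim keeps the collar pressed 6 mm or more of its 8 mm down, all through the last second (z of coupler in the frame of nipple below -0.0055 m and x of coupler in the frame of nipple between -0.004 and 0.004 m and y of coupler in the frame of nipple between -0.004 and 0.004 m and angle between the z axis of coupler and the z axis of nipple, either way round below 0.14 rad and contact force between the fingers and coupler above 2 N and value of joint collar above 0.006 m); the arm keeps its last pose, push and grip.
It fails at once if the plug is moved more than 30 mm (distance of plug from where it was at the start of the episode above 0.03 m).
It fails at once if the jar is moved more than 30 mm (distance of jar from where it was at the start of the episode above 0.03 m).
It fails at once if the dish is moved more than 30 mm (distance of dish from where it was at the start of the episode above 0.03 m).
It also fails if it takes over 38 s, if anything falls off the work surface, if the arm or the gripper's body presses on something with over 40 N, if the wrist force passes 120 N, or if a joint passes its speed limit or range.

## Working session

There is one attempt and no reset: what is moved stays moved. The work goes in short steps, Python scripts to look and compute and a tool call to move; the robot and the scene stay as the last step left them, time stands still between calls to the robot, and variables do not carry over. Pictures are saved under pics/ and viewed, about 8 in all and at most 12, crops included, and the job is handed in when it is done.

Besides the shell and the picture viewer there is one more tool, called after "Request:" as a command line: name --argument value ..., lists and objects as JSON in quotes. step_arm: Moves the arm, as the interface text tells. Its arguments: {"type":"object","properties":{"plan":{"type":"array"},"force":{"type":"number"}},"required":["plan"]}

```bash
mkdir -p pics; cat > h.py <<'E'
import numpy as np, cv2
from scipy.spatial.transform import Rotation as R
from cell import robot
def cam(n):
    c=robot.calibration(n); q=c["orientation"]
    return np.array(c["mtx"]),np.array(c["dist_coeffs"]),np.array(c["origin"]),R.from_quat([q[1],q[2],q[3],q[0]])
def ray(n,uv):
    K,D,o,r=cam(n); p=cv2.undistortPoints(np.array([[uv]],float),K,D)[0,0]
    d=r.apply([p[0],p[1],1]); return o,d/np.linalg.norm(d)
def onz(n,uv,z):
    o,d=ray(n,uv); return o+d*(z-o[2])/d[2]
def proj(n,P):
    K,D,o,r=cam(n); P=r.inv().apply(np.atleast_2d(P)-o)
    return cv2.projectPoints(P,np.zeros(3),np.zeros(3),K,D)[0][:,0]
def tri(a,b):
    (o1,d1),(o2,d2)=a,b
    A=np.stack([d1,-d2],1); s=np.linalg.lstsq(A,o2-o1,rcond=None)[0]
    p,q=o1+s[0]*d1,o2+s[1]*d2; return (p+q)/2,np.linalg.norm(p-q)
def rot():
    q=robot.get_obs()["tcp_rot"]; return R.from_quat([q[1],q[2],q[3],q[0]])
def save(n,f,box=None,s=1):
    im=robot.snapshot(n)
    cv2.imwrite("pics/raw_"+f,im[:,:,::-1])
    if box: im=im[box[1]:box[3],box[0]:box[2]]
    if s!=1: im=cv2.resize(im,None,fx=s,fy=s,interpolation=cv2.INTER_CUBIC)
    cv2.imwrite("pics/"+f,im[:,:,::-1])
E
python3 - <<'E'
from h import *
save("scene","s0.png"); save("top","t0.png")
for n in("scene","top"):
    K,D,o,r=cam(n); print(n,K.tolist(),D,o,r.as_matrix().round(3).tolist())
print(robot.get_obs(), rot().as_matrix().round(3))
E
```

```text
scene [[362.12162558453497, 0.0, 326.1385134187724], [0.0, 362.12162558453497, 200.08882927737625], [0.0, 0.0, 1.0]] [-0.03028085  0.          0.          0.          0.        ] [0.97082534 0.30582943 0.52606041] [[-0.699, 0.47, -0.539], [0.715, 0.468, -0.52], [0.008, -0.748, -0.663]]
top [[382.4618435519812, 0.0, 320.9037673460918], [0.0, 382.4618435519812, 205.7225627790725], [0.0, 0.0, 1.0]] [-0.07258912  0.          0.          0.          0.        ] [ 0.51946746 -0.06286809  0.93999777] [[-0.02, -0.996, 0.087], [-1.0, 0.018, -0.02], [0.018, -0.087, -0.996]]
{'t': 0.1, 'joints': array([ 1.04331479,  0.60004988, -0.00253202,  1.60008371,  0.00177383,
        0.94291281, -0.07977107]), 'joint_vel': array([ 0.00144026, -0.00054123,  0.00048539,  0.0005314 ,  0.00089484,
        0.00135129, -0.00138238]), 'joint_torque': array([ 5.48624201e-03, -7.77996469e+01,  1.56999361e+00, -2.58626980e+01,
        1.26136860e-02,  5.53309772e-03, -1.35493707e-05]), 'position': array([ 0.31565273, -0.65218289,  0.23048795]), 'tcp_rot': array([-0.1575619 , -0.68906107, -0.15853996,  0.68937231]), 'ft_force': array([-0.06267417, -0.28836489,  0.45809449]), 'torque': array([0.01220769, 0.0313961 , 0.0102849 ]), 'width': 0.08543460392004769} [[-0.001  0.436 -0.9  ]
 [ 0.001 -0.9   -0.436]
 [-1.    -0.001  0.   ]]
```

View pics/s0.png

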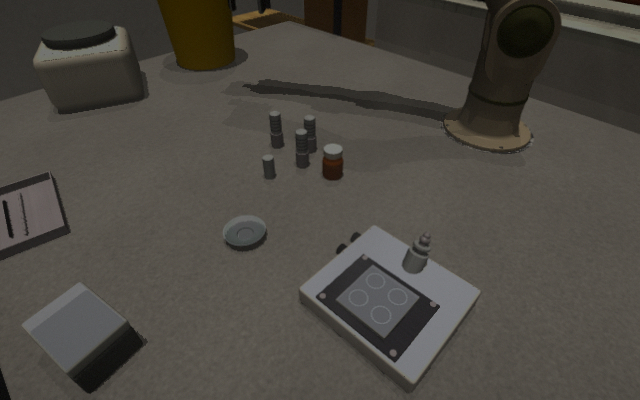

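View pics/t0.png

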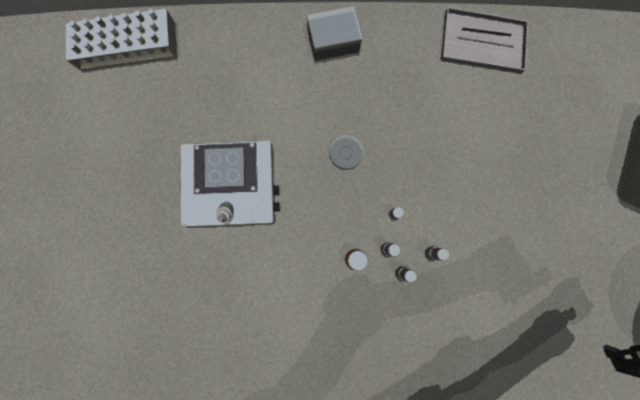

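The top view shows three coupler look-alikes at (392,250), (408,275) and (438,254); the one farthest right is (438,254), which is (276,130) in the scene view. The nipple is at (225,212) top and (420,250) scene, the plug at (397,213) and the jar at (357,260). Next I enlarge these.

```bash
python3 - <<'E'
import cv2,numpy as np
s=cv2.imread("pics/raw_s0.png");t=cv2.imread("pics/raw_t0.png")
def c(im,x,y,w,h,W,H): return cv2.resize(im[y:y+h,x:x+w],(W,H),interpolation=cv2.INTER_CUBIC)
# 400x300 tiles
a=c(t,370,200,80,60*1,400,300); a=c(t,370,225,80,60,400,300)
b=c(t,195,190,60,45,400,300); d=c(s,255,105,80,60,400,300); e=c(s,390,225,64,48,400,300)
m=np.vstack([np.hstack([a,b]),np.hstack([d,e])]); cv2.imwrite("pics/m0.png",np.clip(m*1.5,0,255).astype(np.uint8))
E
```

```text
(no output)
```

View pics/m0.png

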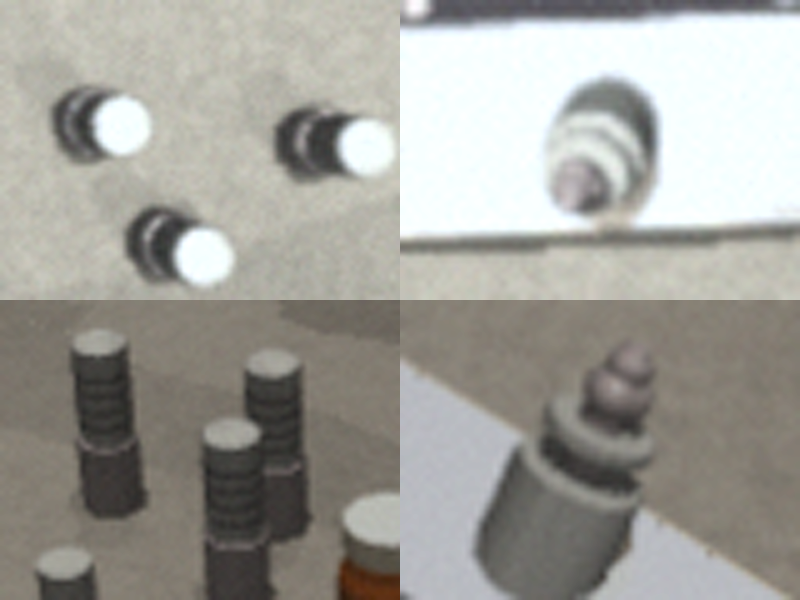

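```bash
cat >> h.py <<'E'
def chamber(im,n="top"):
    g=cv2.cvtColor(im,cv2.COLOR_BGR2GRAY)
    x0,y0=165,125; m=(g[y0:240,x0:290]>np.percentile(g[y0:240,x0:290],45)*1.25).astype(np.uint8)
    c=max(cv2.findContours(m,cv2.RETR_EXTERNAL,cv2.CHAIN_APPROX_NONE)[0],key=cv2.contourArea)[:,0]+[x0,y0]
    P=np.array([onz(n,u,0.041)[:2] for u in c]); return c,P,cv2.minAreaRect(P.astype(np.float32))
E
python3 - <<'E'
from h import *
t=cv2.imread("pics/raw_t0.png")
c,P,r=chamber(t); print(r, cv2.boxPoints(r).round(4).tolist(), c.min(0),c.max(0))
top,e=tri(ray("top",(442.6,254.0)),ray("scene",(274.6,113.2))); print("coupler top",top,e)
for n,uv in(("top",(442.6,254.0)),("scene",(274.6,113.2))): print(onz(n,uv,.095))
tip,e=tri(ray("top",(220.6,217.1)),ray("scene",(427,232.8))); print("tip",tip,e)
for name,uv,z in(("plug",(398,212),.055),("jar",(357,260),.075),("dish",(346.5,152.5),.018),("c2",(393.9,249.5),.095),("c3",(410.2,275.8),.095)): print(name,onz("top",uv,z))
E
```

```text
((0.6570771336555481, 0.14483584463596344), (0.1946607381105423, 0.21384188532829285), 1.1224056482315063) [[0.557699978351593, 0.24979999661445618], [0.5619000196456909, 0.035999998450279236], [0.7565000057220459, 0.039799999445676804], [0.7523000240325928, 0.25360000133514404]] [181 141] [271 224]
coupler top [ 0.48009043 -0.34786605  0.09517078] 0.0012176634617820212
[ 0.48051501 -0.34836983  0.095     ]
[ 0.47959147 -0.34754084  0.095     ]
tip [0.57037153 0.142888   0.10262266] 0.004253633207116745
plug [ 0.57876372 -0.2601672   0.055     ]
jar [ 0.47086166 -0.15888001  0.075     ]
dish [ 0.73008038 -0.14660474  0.018     ]
c2 [ 0.49314498 -0.23916193  0.095     ]
c3 [ 0.43449826 -0.27361005  0.095     ]
```

```bash
cat >> h.py <<'E'
def nip(o,yaw,t=np.radians(25)):
    ax=np.array([-np.sin(t)*np.cos(yaw),-np.sin(t)*np.sin(yaw),np.cos(t)])
    return np.array(o),ax
def circ(c,ax,r):
    a=np.linspace(0,2*np.pi,60); u=np.cross(ax,[0,1,0]);u/=np.linalg.norm(u);v=np.cross(ax,u)
    return c+r*(np.outer(np.cos(a),u)+np.outer(np.sin(a),v))
def over(im,n,circs,box,S):
    x,y,w,h=box; o=cv2.resize(im[y:y+h,x:x+w],None,fx=S,fy=S,interpolation=cv2.INTER_CUBIC); o=np.clip(o*1.4,0,255).astype(np.uint8)
    for c,ax,r,col in circs:
        p=(proj(n,circ(c,ax,r))-[x,y]+.5)*S-.5
        cv2.polylines(o,[np.round(p).astype(np.int32)],True,col,1)
    return o
E
python3 - <<'E'
from h import *
o,ax=nip([.575,.1432,.078],0.0196)
C=[(o,ax,.015,(0,255,0)),(o-.005*ax,ax,.015,(0,255,0)),(o+.0095*ax,ax,.0095,(0,0,255)),(o+.019*ax,ax,.006,(255,0,0)),(o+.024*ax,ax,.003,(255,0,0))]
t=cv2.imread("pics/raw_t0.png");s=cv2.imread("pics/raw_s0.png")
cv2.imwrite("pics/o0.png",np.hstack([over(t,"top",C,(205,193,40,50),10),over(s,"scene",C,(398,228,40,50),10)]))
E
```

```text
(no output)
```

View pics/o0.png

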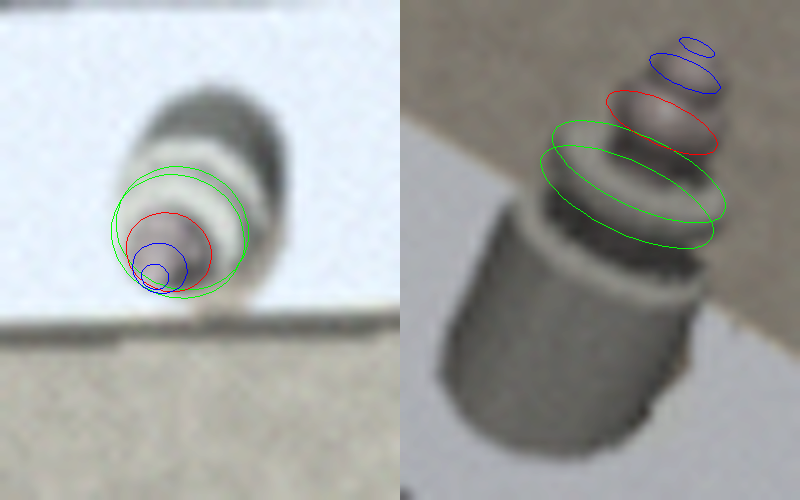

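Against the prediction from the chamber, the real nipple sits about 1.5 px up in the top view and a little down-left in the scene view. I shift the hypothesis and check again.

```bash
python3 - <<'E'
from h import *
o,ax=nip([.579,.142,.078],0.0196)
t=cv2.imread("pics/raw_t0.png");s=cv2.imread("pics/raw_s0.png")
C=[(o,ax,.015,(0,255,0)),(o+.0095*ax,ax,.0095,(0,0,255)),(o+.024*ax,ax,.003,(255,0,0))]
cv2.imwrite("pics/o1.png",np.vstack([np.hstack([over(t,"top",k,(212,198,26,26),15),over(s,"scene",k,(406,228,26,26),15)])[:300 if not i else 300] for i,k in enumerate((C,[]))]))
for d in np.eye(3)*.001: print([(proj(n,o+d)-proj(n,o)).round(2).tolist() for n in("top","scene")])
E
```

```text
[[[0.0, -0.44]], [[-0.34, 0.33]]]
[[[-0.44, 0.01]], [[0.51, 0.32]]]
[[[-0.1, -0.03]], [[0.11, -0.41]]]
```

View pics/o1.png

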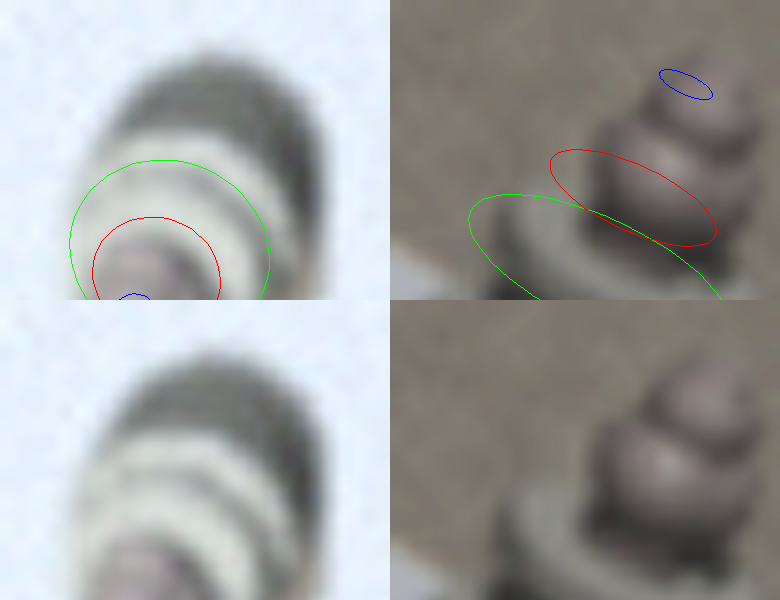

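Rechecking both overlays, the original estimate fits: o ≈ (0.5757, 0.1425, 0.078), within about 1 mm in both views. The coupler is at (0.480, -0.348). I move above it now.

Request:
step_arm --plan '[[-1,[0.05,-0.337,-0.468],[0,0,0]],[-1,[0.05,-0.337,-0.468],[0,0,0]],[-1,[0.05,-0.337,-0.468],[0,0,0]],[-1,[0.05,-0.337,-0.468],[0,0,0]],[-1,[0.05,-0.337,-0.468],[0,0,0]],[-1,[0.05,-0.337,-0.468],[0,0,0]],[-1,[0,0,0],[0.1,0,0]],[-1,[0,0,0],[0.1,0,0]]]' --force 60

```text
t: 1.1
position: [0.4809, -0.3471, 0.201]
tcp_rot: [-0.047, -0.705, -0.047, 0.706]
ft_force: [-0.7, 0.2, -0.3]
width: 0.0854
```

```bash
cat >> h.py <<'E'
def goto(P,X,Y):
    """remaining shift (tool axes, share of .1 m) and turn (share of 90 deg) to TCP at P, tool x=X, tool y~Y"""
    X=np.array(X,float);X/=np.linalg.norm(X);Y=np.array(Y,float);Y-=X*(X@Y);Y/=np.linalg.norm(Y)
    T=R.from_matrix(np.stack([X,Y,np.cross(X,Y)],1)); r=rot(); ob=robot.get_obs()
    print("shift now-axes",(r.inv().apply(P-ob["position"])/.1).round(4),"target-axes",(T.inv().apply(P-ob["position"])/.1).round(4),"turn",((r.inv()*T).as_rotvec()/(np.pi/2)).round(4))
    print("t",ob["t"],"pos",ob["position"].round(4),"w",ob["width"],"F",ob["ft_force"].round(2),"M",ob["torque"].round(2),"j",ob["joints"].round(2))
E
python3 - <<'E'
from h import *
goto(np.array([.480,-.348,.12]),[0,0,-1],[0,-1,0])
E
```

```text
shift now-axes [0.8095 0.0077 0.0094] target-axes [0.8095 0.0085 0.0088] turn [0.085  0.0003 0.0003]
t 1.1 pos [ 0.4809 -0.3471  0.201 ] w 0.08535141732016051 F [-0.67  0.23 -0.32] M [ 0.    0.01 -0.  ] j [ 0.48  0.48  0.08  1.94 -0.05  0.72 -0.85]
```

Request:
step_arm --plan '[[-1,[0,0,0],[0.085,0,0]],[-1,[0.3,0.0085,0.009],[0,0,0]],[-1,[0.3,0,0],[0,0,0]],[-1,[0.3,0,0],[0,0,0]],[-1,[0.3,0,0],[0,0,0]],[-1,[0.31,0,0],[0,0,0]],[-1,[0,0,0],[0,0,0]]]'

```text
t: 1.98
position: [0.4783, -0.3482, 0.0482]
tcp_rot: [-0.0, -0.706, -0.002, 0.708]
ft_force: [-0.6, 0.4, 0.3]
width: 0.0853
```

```bash
python3 - <<'E'
from h import *
goto(np.array([.480,-.348,.05]),[0,0,-1],[0,-1,0])
save("scene","s1.png"); save("top","t1.png")
s=cv2.imread("pics/raw_s1.png")[80:180,215:345];t=cv2.imread("pics/raw_t1.png")[200:300,370:500]
cv2.imwrite("pics/m1.png",np.hstack([cv2.resize(a,(400,308),interpolation=cv2.INTER_CUBIC) for a in (s,t)]))
E
```

```text
shift now-axes [-0.0177 -0.002  -0.0166] target-axes [-0.0176 -0.002  -0.0167] turn [0.002  0.0024 0.0015]
t 1.975 pos [ 0.4783 -0.3482  0.0482] w 0.08530733598415585 F [-0.59  0.41  0.34] M [0.03 0.03 0.  ] j [ 0.49  0.7   0.07  2.04 -0.11  0.41 -0.93]
```

View pics/m1.png

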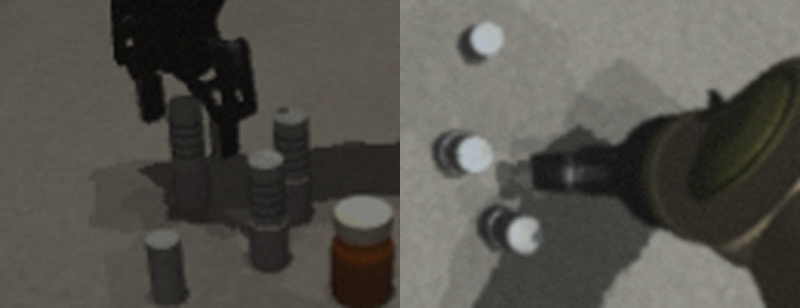

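The fingers straddle the right-hand coupler, clear of its neighbours. I make a small correction, then close.

Request:
step_arm --plan '[[-1,[-0.015,-0.002,-0.017],[0,0,0]],[1,[0,0,0],[0,0,0]],[1,[0,0,0],[0,0,0]],[1,[0,0,0],[0,0,0]],[1,[0,0,0],[0,0,0]],[1,[0,0,0],[0,0,0]],[1,[0,0,0],[0,0,0]]]' --force 70

```text
t: 2.95
position: [0.4814, -0.3489, 0.0522]
tcp_rot: [0.001, 0.707, 0.001, -0.707]
ft_force: [-0.9, 0.0, 5.1]
width: 0.0266
```

```bash
python3 - <<'E'
from h import *
goto(np.array([.480,-.348,.20]),[0,0,-1],[0,-1,0])
E
```

```text
shift now-axes [-1.4784 -0.0093  0.0135] target-axes [-1.4784 -0.0095  0.014 ] turn [ 0.002  -0.0002 -0.0001]
t 2.95 pos [ 0.4814 -0.3489  0.0522] w 0.026614311380860973 F [-0.94  0.05  5.05] M [0.15 0.17 0.01] j [ 0.49  0.69  0.07  2.04 -0.11  0.42 -0.93]
```

Request:
step_arm --plan '[[1,[-0.3,0,0],[0,0,0]],[1,[-0.4,0,0],[0,0,0]],[1,[-0.4,0,0],[0,0,0]],[1,[-0.4,0,0],[0,0,0]],[1,[0,0,0],[0,0,0]],[1,[0,0,0],[0,0,0]],[1,[0,0,0],[0,0,0]]]'

```text
t: 3.82
position: [0.4806, -0.3484, 0.2003]
tcp_rot: [-0.001, -0.706, -0.002, 0.708]
ft_force: [1.0, -0.2, -1.5]
width: 0.0265
```

Request:
step_arm --plan '[[1,[0,-0.3,-0.03],[0,0,0]],[1,[0,-0.55,-0.07],[0,0,0]],[1,[0,-0.55,-0.07],[0,0,0]],[1,[0,-0.55,-0.07],[0,0,0]],[1,[0,-0.55,-0.07],[0,0,0]],[1,[0,-0.55,-0.07],[0,0,0]],[1,[0,-0.55,-0.07],[0,0,0]],[1,[0,-0.55,-0.07],[0,0,0]]]'

```text
t: 4.82
position: [0.5316, 0.068, 0.2007]
tcp_rot: [-0.001, -0.707, -0.001, 0.708]
ft_force: [1.7, -0.3, -2.3]
width: 0.0265
```

```bash
python3 - <<'E'
from h import *
o,ax=nip([.5757,.1425,.078],0.0196)
goto(o+ax*(.045+.052),-ax,[0,-1,0])
E
```

```text
shift now-axes [ 0.3477 -0.737  -0.0337] target-axes [ 0.3347 -0.7342  0.1192] turn [ 0.0009  0.2788 -0.0051]
t 4.825 pos [0.5316 0.068  0.2007] w 0.026542009885674015 F [ 1.68 -0.32 -2.26] M [ 0.04 -0.07 -0.01] j [-0.32  0.42  0.11  2.07 -0.07  0.66 -1.72]
```

Request:
step_arm --plan '[[1,[0,0,0],[0,0.093,-0.002]],[1,[0,0,0],[0,0.093,-0.002]],[1,[0,0,0],[0,0.093,-0.001]],[1,[0,-0.367,0.06],[0,0,0]],[1,[0,-0.367,0.06],[0,0,0]],[1,[0.3,0,0],[0,0,0]],[1,[0,0,0],[0,0,0]],[1,[0,0,0],[0,0,0]]]'

```text
t: 5.82
position: [0.533, 0.1296, 0.1711]
tcp_rot: [0.006, 0.816, -0.009, -0.578]
ft_force: [-0.2, -0.5, -2.7]
width: 0.0264
```

```bash
python3 - <<'E'
from h import *
o,ax=nip([.5757,.1425,.078],0.0196)
goto(o+ax*(.045+.052),-ax,[0,-1,0])
save("scene","s2.png"); save("top","t2.png")
p=robot.get_obs()["position"]; X=rot().as_matrix()[:,0]; c=p+X*.052
C=[(o,ax,.015,(0,255,0)),(o+.0095*ax,ax,.0095,(0,0,255)),(o+.024*ax,ax,.003,(255,0,0)),(c,-X,.016,(0,255,255)),(c-.042*X,-X,.016,(0,255,255))]
t=cv2.imread("pics/raw_t2.png");s=cv2.imread("pics/raw_s2.png")
cv2.imwrite("pics/o2.png",np.hstack([over(t,"top",C,(195,190,50,70),8),over(s,"scene",C,(398,190,50,70),8)]))
E
```

```text
shift now-axes [ 0.052  -0.1223  0.0014] target-axes [ 0.0551 -0.1207  0.0066] turn [-0.0005  0.0624 -0.0188]
t 5.825 pos [0.533  0.1296 0.1711] w 0.026404291399980528 F [-0.19 -0.53 -2.7 ] M [ 0.04  0.51 -0.01] j [-0.65  0.42  0.28  2.31  0.29  0.13 -2.27]
```

View pics/o2.png

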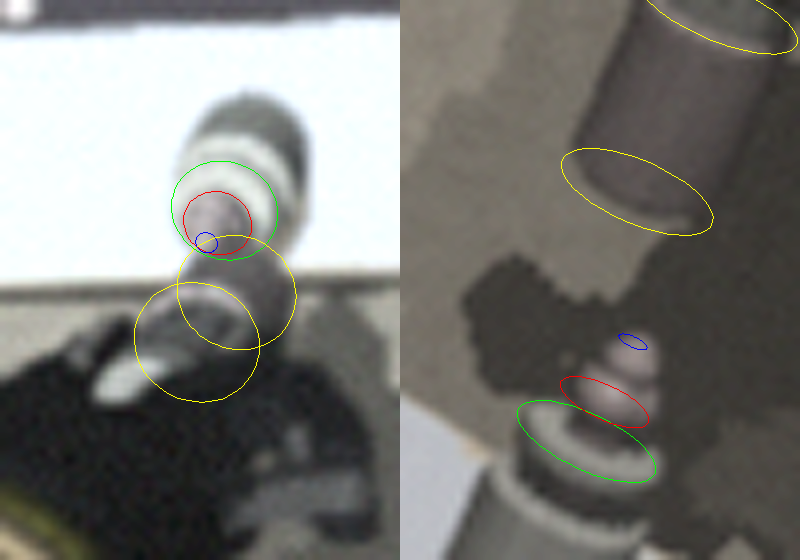

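The coupler is held in line with the nipple, about 40 mm above it, and the overlay agrees. The tilt stopped 5.6° short because joint 6 is at its limit. Yaw is free, so I roll the tool about its axis to free the wrist.

Request:
step_arm --plan '[[1,[0,0,0],[-0.115,0,0]],[1,[0,0,0],[-0.115,0,0]],[1,[0,0,0],[-0.115,0,0]],[1,[0,0,0],[-0.115,0,0]],[1,[0,0,0],[-0.115,0,0]],[1,[0,0,0],[-0.115,0,0]],[1,[0,0,0],[-0.115,0,0]],[1,[0,0,0],[-0.115,0,0]]]'

```text
t: 6.92
position: [0.5338, 0.1298, 0.1723]
tcp_rot: [0.546, 0.608, 0.376, -0.437]
ft_force: [-0.0, -0.1, -1.2]
width: 0.0265
```

```bash
python3 - <<'E'
from h import *
o,ax=nip([.5757,.1425,.078],0.0196)
goto(o+ax*(.045+.052),-ax,[1,0,0])
print(rot().as_matrix().round(3))
E
```

```text
shift now-axes [ 0.0609 -0.0277 -0.1179] target-axes [ 0.0627 -0.0196 -0.1186] turn [-0.0746  0.0217  0.0592]
t 6.925 pos [0.5338 0.1298 0.1723] w 0.026537139953060812 F [-0.01 -0.07 -1.21] M [ 0.01  0.47 -0.  ] j [-0.42  0.4  -0.03  2.3   0.88  0.22 -1.41]
[[ 0.335  0.935 -0.121]
 [-0.02  -0.121 -0.992]
 [-0.942  0.335 -0.022]]
```

Request:
step_arm --plan '[[1,[0,-0.02,-0.12],[0,0.022,0.059]],[1,[0,0,0],[-0.04,0,0]],[1,[0,0,0],[-0.035,0,0]],[1,[0,0,0],[0,0,0]]]'

```text
t: 7.42
position: [0.538, 0.1293, 0.1729]
tcp_rot: [0.588, 0.584, 0.385, -0.405]
ft_force: [0.8, 0.7, -1.3]
width: 0.0266
```

```bash
python3 - <<'E'
from h import *
o,ax=nip([.5757,.1425,.078],0.0196)
goto(o+ax*(.045+.052),-ax,[1,0,0])
E
```

```text
shift now-axes [ 0.0496 -0.0577 -0.1247] target-axes [ 0.051  -0.0595 -0.1233] turn [-0.0042  0.0226  0.033 ]
t 7.425 pos [0.538  0.1293 0.1729] w 0.02663472248073811 F [ 0.77  0.72 -1.32] M [ 0.01  0.53 -0.03] j [-0.44  0.4  -0.02  2.32  1.17  0.21 -1.59]
```

Request:
step_arm --plan '[[1,[0,-0.03,-0.06],[0,0,0]],[1,[0,-0.03,-0.06],[0,0,0]],[1,[0,0,0],[0,0.011,0.017]],[1,[0,0,0],[0,0.011,0.016]],[1,[0,0,0],[0,0,0]]]'

```text
t: 8.05
position: [0.5317, 0.1422, 0.1693]
tcp_rot: [0.592, 0.598, 0.382, -0.382]
ft_force: [0.2, 0.0, -1.6]
width: 0.0267
```

```bash
python3 - <<'E'
from h import *
o,ax=nip([.5757,.1425,.078],0.0196)
goto(o+ax*(.045+.052),-ax,[1,0,0])
E
```

```text
shift now-axes [0.0435 0.0127 0.0053] target-axes [0.0435 0.0124 0.0055] turn [-0.0021  0.0026  0.0036]
t 8.05 pos [0.5317 0.1422 0.1693] w 0.026676263237234404 F [ 0.2   0.02 -1.56] M [ 0.01  0.61 -0.  ] j [-0.53  0.41  0.07  2.37  1.71  0.16 -2.15]
```

Request:
step_arm --plan '[[1,[0.06,0.012,0.005],[0,0.0025,0.0035]],[1,[0.06,0,0],[0,0,0]],[1,[0.06,0,0],[0,0,0]],[1,[0,0,0],[0,0,0]],[1,[0,0,0],[0,0,0]]]'

```text
t: 8.68
position: [0.541, 0.1412, 0.1537]
tcp_rot: [0.592, 0.6, 0.38, -0.379]
ft_force: [-0.7, 0.2, -1.1]
width: 0.0263
```

```bash
python3 - <<'E'
from h import *
o,ax=nip([.5757,.1425,.078],0.0196)
goto(o+ax*(.03+.052),-ax,[1,0,0])
save("scene","s3.png"); save("top","t3.png")
p=robot.get_obs()["position"]; X=rot().as_matrix()[:,0]; c=p+X*.052
C=[(o,ax,.015,(0,255,0)),(o+.024*ax,ax,.003,(255,0,0)),(c,-X,.016,(0,255,255)),(c-.042*X,-X,.016,(0,255,255))]
t=cv2.imread("pics/raw_t3.png");s=cv2.imread("pics/raw_s3.png")
cv2.imwrite("pics/o3.png",np.hstack([over(t,"top",C,(200,195,40,60),10),over(s,"scene",C,(403,200,40,60),10)]))
E
```

```text
shift now-axes [ 0.0131 -0.0056 -0.0056] target-axes [ 0.0131 -0.0055 -0.0056] turn [-0.0031  0.0005 -0.0002]
t 8.675 pos [0.541  0.1412 0.1537] w 0.02627433538111284 F [-0.74  0.15 -1.05] M [0.01 0.69 0.01] j [-0.42  0.44 -0.06  2.36  1.86  0.22 -2.3 ]
```

View pics/o3.png

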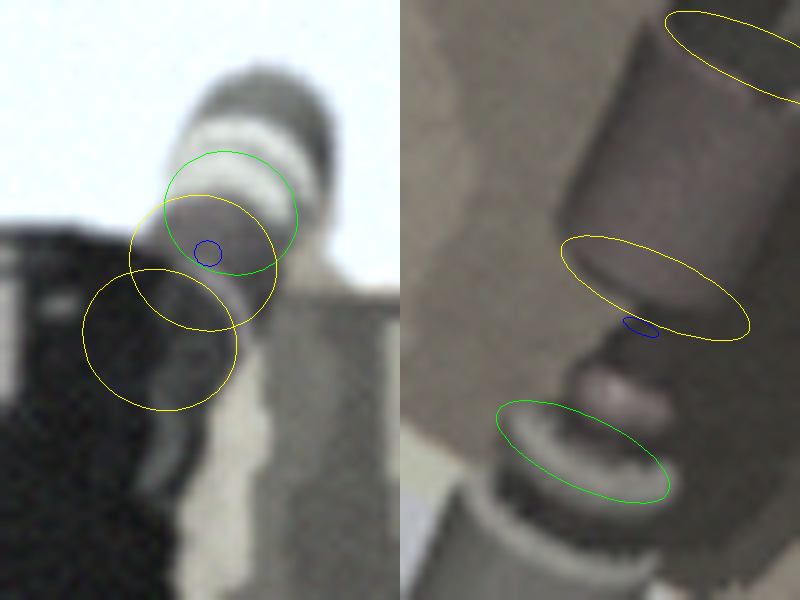

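```bash
cat > prof.py <<'E'
from h import *
o,ax=nip([.5757,.1425,.078],0.0196)
p=robot.get_obs()["position"]; X=rot().as_matrix()[:,0]; c=p+X*.052
def prof(f,n,c,a,s0,s1,r,label):
    im=cv2.GaussianBlur(cv2.imread(f),(0,0),.6).astype(np.float32).mean(2)
    o_=cam(n)[2]; w=np.arange(-1.8*r,1.8*r,.0005); acc=0
    for s in np.linspace(s0,s1,9):
        q=c+s*a; d=np.cross(a,q-o_); d/=np.linalg.norm(d)
        if d[1]<0: d=-d     # +offset = +y side
        uv=proj(n,q+np.outer(w,d)).astype(np.float32)
        acc=acc+cv2.remap(im,uv[:,0].copy()[None],uv[:,1].copy()[None],cv2.INTER_CUBIC)[0]
    g=np.gradient(acc/9); k=[i for i in range(1,len(g)-1) if abs(g[i])>=abs(g[i-1]) and abs(g[i])>abs(g[i+1]) and abs(g[i])>.8]
    print(label,n,"r",r*1e3,"dir",d.round(2),[(round(w[i]*1e3,1),round(float(g[i]),1)) for i in k])
for n in("scene","top"):
    f0=f"pics/raw_{n[0]}0.png"; f3=f"pics/raw_{n[0]}3.png"
    prof(f0,n,o,ax,-.004,-.001,.015,"collar0")
    prof(f0,n,o,ax,.0085,.0105,.0095,"bumps0"); prof(f0,n,o,ax,.016,.019,.006,"stem0")
    prof(f0,n,o,ax,-.030,-.018,.018,"boss0")
    prof(f3,n,c,-X,.004,.014,.016,"slvLow"); prof(f3,n,c,-X,.028,.038,.016,"slvUp")
    prof(f3,n,c,-X,.015,.027,.016,"slvMid")
E
python3 prof.py
```

```text
collar0 scene r 15.0 dir [-0.27  0.96 -0.11] [(np.float64(-14.0), -3.6), (np.float64(-10.0), 2.9), (np.float64(-4.0), -0.9), (np.float64(5.5), 0.8), (np.float64(7.0), 0.9), (np.float64(14.0), -3.0), (np.float64(17.0), 2.8)]
bumps0 scene r 9.5 dir [-0.27  0.96 -0.11] [(np.float64(-7.6), -4.5), (np.float64(-3.6), 3.2), (np.float64(-2.1), 2.7), (np.float64(2.9), -2.5), (np.float64(10.4), 4.3)]
stem0 scene r 6.0 dir [-0.27  0.96 -0.11] [(np.float64(-4.8), -3.9), (np.float64(-1.8), 2.3), (np.float64(4.2), -2.6), (np.float64(8.2), 3.8)]
boss0 scene r 18.0 dir [-0.27  0.96 -0.11] [(np.float64(-16.4), -11.0), (np.float64(-11.9), 2.0), (np.float64(-5.4), 1.3), (np.float64(16.1), -2.2), (np.float64(20.1), 9.3)]
slvLow scene r 16.0 dir [-0.27  0.96 -0.12] [(np.float64(-19.3), -4.7), (np.float64(-14.8), 1.5), (np.float64(3.2), -0.8), (np.float64(8.2), -1.6), (np.float64(11.2), -1.8)]
slvUp scene r 16.0 dir [-0.27  0.96 -0.12] [(np.float64(-18.8), -5.3), (np.float64(-14.8), 1.5), (np.float64(0.7), -1.0), (np.float64(6.2), 0.9), (np.float64(11.7), -2.4)]
slvMid scene r 16.0 dir [-0.27  0.96 -0.12]
[... 974 characters left out ...]
.84 0.23] [(np.float64(-18.3), -3.0), (np.float64(-13.8), 3.3), (np.float64(-0.8), -1.9), (np.float64(5.2), -3.0), (np.float64(11.2), 1.9), (np.float64(13.7), 2.9), (np.float64(14.7), 2.8), (np.float64(18.2), 4.6), (np.float64(19.7), 4.9), (np.float64(20.7), 4.9), (np.float64(25.7), 2.3)]
slvUp top r 16.0 dir [0.48 0.84 0.23] [(np.float64(-22.3), 4.4), (np.float64(-16.3), -7.5), (np.float64(-3.3), -1.2), (np.float64(4.2), -1.8), (np.float64(25.2), 1.5), (np.float64(27.7), 1.2)]
slvMid top r 16.0 dir [0.48 0.84 0.23] [(np.float64(-21.8), 1.2), (np.float64(-12.8), -3.6), (np.float64(-3.8), -0.8), (np.float64(0.7), 0.8), (np.float64(5.2), -2.7), (np.float64(20.2), 1.0), (np.float64(24.7), 1.6)]
```

Request:
step_arm --plan '[[1,[0,-0.012,-0.036],[0,0,0]],[1,[0,0,0],[0,0,0]],[1,[0,0,0],[0,0,0]]]'

```text
t: 9.15
position: [0.5399, 0.145, 0.1533]
tcp_rot: [0.593, 0.6, 0.38, -0.379]
ft_force: [-0.2, 0.5, -2.2]
width: 0.0263
```

```bash
python3 - <<'E'
from h import *
o,ax=nip([.5757,.1425,.078],0.0196)
goto(o+ax*(.03+.052),-ax,[1,0,0])
save("scene","s3.png"); save("top","t3.png")
p=robot.get_obs()["position"]; X=rot().as_matrix()[:,0]; c=p+X*.052-np.array([0,.0022,0])
o2=o+[-.001,.0012,0]
def edges(c,a,s0,s1,r,n):
    L=[]
    for sg in(-1,1):
        q=np.array([c+s0*a,c+s1*a]); d=np.cross(a,q[0]-cam(n)[2]); d/=np.linalg.norm(d); L.append(q+sg*r*d)
    return L
t=cv2.imread("pics/raw_t3.png");s=cv2.imread("pics/raw_s3.png")
out=[]
for im,n,b in((t,"top",(205,195,40,45)),(s,"scene",(405,205,40,45))):
    v=over(im,n,[],b,10); w=np.clip(v*1.2,0,255).astype(np.uint8)
    for cc,a,s0,s1,r,col in((c,-X,0,.042,.016,(0,255,255)),(o2,ax,-.03,-.012,.018,(0,255,0)),(o2,ax,-.005,0,.015,(0,0,255))):
        for l in edges(cc,a,s0,s1,r,n):
            q=((proj(n,l)-b[:2]+.5)*10).astype(int); cv2.line(w,tuple(map(int,q[0])),tuple(map(int,q[1])),col,1)
    out.append(w)
cv2.imwrite("pics/o4.png",np.hstack(out))
E
python3 prof.py | grep slv
```

```text
shift now-axes [0.0135 0.0061 0.0321] target-axes [0.0135 0.0059 0.0321] turn [-0.0028  0.0003 -0.0005]
t 9.15 pos [0.5399 0.145  0.1533] w 0.02628323295594609 F [-0.16  0.54 -2.17] M [0.   0.62 0.  ] j [-0.43  0.45 -0.06  2.36  1.86  0.22 -2.3 ]
slvLow scene r 16.0 dir [-0.26  0.96 -0.11] [(np.float64(-18.8), -4.7), (np.float64(-14.8), 1.8), (np.float64(9.2), -1.4), (np.float64(11.2), -1.9)]
slvUp scene r 16.0 dir [-0.26  0.96 -0.11] [(np.float64(-18.8), -5.1), (np.float64(-14.3), 1.5), (np.float64(-7.3), 0.9), (np.float64(6.2), 0.8), (np.float64(9.2), -1.8), (np.float64(11.7), -2.4)]
slvMid scene r 16.0 dir [-0.26  0.96 -0.11] [(np.float64(-18.8), -5.2), (np.float64(-14.8), 1.5), (np.float64(-11.8), 1.0), (np.float64(11.7), -2.0)]
slvLow top r 16.0 dir [0.49 0.84 0.23] [(np.float64(-17.8), -3.4), (np.float64(-13.3), 3.4), (np.float64(-6.8), -2.4), (np.float64(6.7), -3.2), (np.float64(15.7), 5.8), (np.float64(16.7), 5.4), (np.float64(18.2), 4.8), (np.float64(20.7), 3.0), (np.float64(22.2), 2.9), (np.float64(25.2), 3.9)]
slvUp top r 16.0 dir [0.49 0.84 0.23] [(np.float64(-22.8), 5.5), (np.float64(-17.3), -7.9), (np.float64(-16.3), -8.1), (np.float64(-6.3), -1.0), (np.float64(4.2), -2.0)]
slvMid top r 16.0 dir [0.49 0.84 0.23] [(np.float64(-21.8), 3.3), (np.float64(-17.3), -4.6), (np.float64(-10.8), -3.3), (np.float64(-3.8), -0.8), (np.float64(0.2), 1.1), (np.float64(5.7), -2.9), (np.float64(22.2), 1.2), (np.float64(27.2), 3.9)]
```

View pics/o4.png

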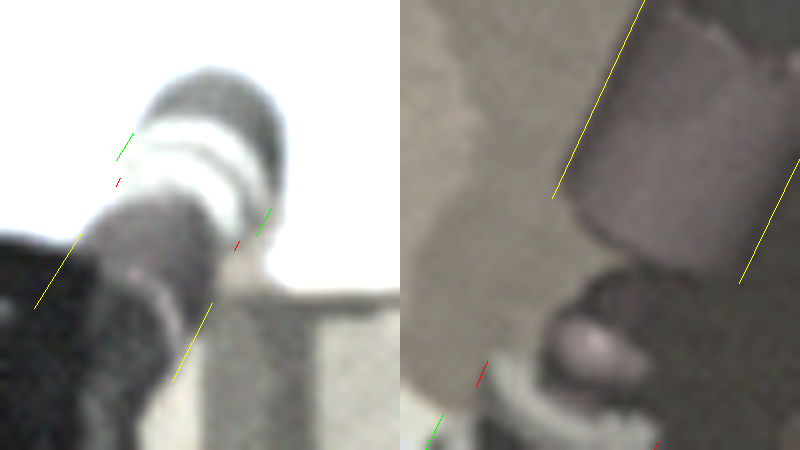

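The overlays fit in both views: the extended sleeve axis meets the nipple axis to within about 1 mm. I advance slowly over the tip while watching the force.

Request:
step_arm --plan '[[1,[0.04,0,0],[0,0,0]],[1,[0.03,0,0],[0,0,0]],[1,[0.03,0,0],[0,0,0]],[1,[0.02,0,0],[0,0,0]],[1,[0,0,0],[0,0,0]]]'

```text
t: 9.88
position: [0.5451, 0.1448, 0.1421]
tcp_rot: [0.592, 0.6, 0.38, -0.379]
ft_force: [0.7, -0.4, -2.3]
width: 0.0267
```

```bash
cat > st.py <<'E'
from h import *
o,ax=nip([.5757,.1425,.078],0.0196)
o2=o+np.array([-.0015,.0032,0])
goto(o2+ax*(0+.052),-ax,[1,0,0]); print("F tool",rot().inv().apply(robot.get_obs()["ft_force"]).round(1))
E
python3 st.py
```

```text
shift now-axes [ 0.1846 -0.007  -0.0028] target-axes [ 0.1846 -0.0069 -0.0027] turn [-0.0031  0.0005 -0.0002]
t 9.875 pos [0.5451 0.1448 0.1421] w 0.02668700172548452 F [ 0.7  -0.4  -2.28] M [0.01 0.67 0.1 ] j [-0.39  0.47 -0.11  2.36  1.91  0.25 -2.36]
F tool [ 2.4 -0.3  0.4]
```

Request:
step_arm --plan '[[1,[0.02,0,0],[0,0,0]],[1,[0.02,0,0],[0,0,0]],[1,[0,0,0],[0,0,0]],[1,[0,0,0],[0,0,0]]]'

```text
t: 10.38
position: [0.5467, 0.145, 0.1387]
tcp_rot: [0.592, 0.6, 0.38, -0.379]
ft_force: [0.4, 0.2, -2.3]
width: 0.0262
```

```bash
python3 st.py; python3 - <<'E'
from h import *
save("scene","s5.png"); save("top","t5.png")
s=cv2.imread("pics/raw_s5.png")[205:265,395:455];t=cv2.imread("pics/raw_t5.png")[190:250,200:260]
cv2.imwrite("pics/m5.png",np.clip(1.6*np.hstack([cv2.resize(a,(400,400),interpolation=cv2.INTER_CUBIC) for a in (s,t)]),0,255))
E
```

```text
shift now-axes [ 0.1467 -0.0076 -0.0011] target-axes [ 0.1467 -0.0075 -0.001 ] turn [-0.003   0.0004 -0.0004]
t 10.375 pos [0.5467 0.145  0.1387] w 0.026236940687813487 F [ 0.42  0.19 -2.32] M [0.07 0.71 0.01] j [-0.38  0.48 -0.12  2.36  1.93  0.26 -2.37]
F tool [ 2.3 -0.6 -0.2][ WARN:0@4.770] global loadsave.cpp:1063 imwrite_ Unsupported depth image for selected encoder is fallbacked to CV_8U.
```

View pics/m5.png

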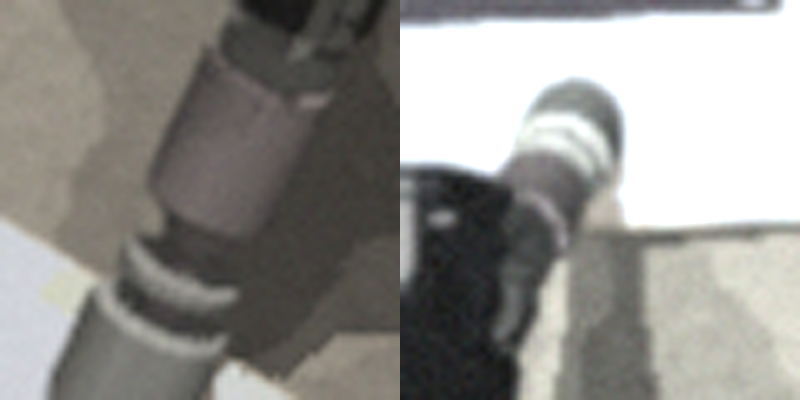

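The sleeve is coaxial with the stem in both views and its mouth is over the tip, with no side force. I press on.

Request:
step_arm --plan '[[1,[0.02,0,0],[0,0,0]],[1,[0.02,0,0],[0,0,0]],[1,[0,0,0],[0,0,0]]]' --force 90

```text
t: 10.85
position: [0.5477, 0.1456, 0.1352]
tcp_rot: [0.592, 0.6, 0.381, -0.379]
ft_force: [-4.9, 1.0, 2.8]
width: 0.0262
```

```bash
python3 st.py
```

```text
shift now-axes [ 0.11   -0.0011  0.004 ] target-axes [ 0.11   -0.0012  0.0039] turn [-0.0026 -0.0004  0.0001]
t 10.85 pos [0.5477 0.1456 0.1352] w 0.026184975861915916 F [-4.88  1.04  2.77] M [0.3  1.19 0.13] j [-0.36  0.49 -0.14  2.36  1.95  0.27 -2.39]
F tool [-4.6 -3.3 -1.1]
```

Request:
step_arm --plan '[[1,[0.02,-0.006,-0.003],[0,0,0]],[1,[0.02,0,0],[0,0,0]],[1,[0.02,0,0],[0,0,0]],[1,[0,0,0],[0,0,0]]]'

```text
t: 11.35
position: [0.5503, 0.1456, 0.1291]
tcp_rot: [0.592, 0.6, 0.381, -0.379]
ft_force: [-0.3, 1.8, -3.8]
width: 0.0268
```

```bash
python3 st.py
```

```text
shift now-axes [0.0436 0.0006 0.0037] target-axes [0.0436 0.0006 0.0037] turn [-0.0029  0.0002  0.0001]
t 11.35 pos [0.5503 0.1456 0.1291] w 0.026754128620704795 F [-0.31  1.8  -3.81] M [0.42 1.02 0.18] j [-0.35  0.5  -0.16  2.35  1.97  0.29 -2.41]
F tool [ 3.3 -1.9 -1.8]
```

Request:
step_arm --plan '[[1,[0.02,-0.003,-0.003],[0,0,0]],[1,[0.02,0,0],[0,0,0]],[1,[0.02,0,0],[0,0,0]],[1,[0.02,0,0],[0,0,0]],[1,[0,0,0],[0,0,0]]]'

```text
t: 11.98
position: [0.5537, 0.1457, 0.1221]
tcp_rot: [0.592, 0.601, 0.38, -0.379]
ft_force: [-2.5, -0.2, 1.9]
width: 0.0261
```

```bash
python3 st.py
```

```text
shift now-axes [-0.0335 -0.      0.0042] target-axes [-0.0335 -0.0001  0.0042] turn [-0.0031  0.0004 -0.0005]
t 11.975 pos [0.5537 0.1457 0.1221] w 0.02609023638474473 F [-2.52 -0.15  1.86] M [0.12 0.94 0.08] j [-0.33  0.52 -0.18  2.35  2.    0.3  -2.43]
F tool [-2.8 -1.5  0.1]
```

Request:
step_arm --plan '[[1,[0.02,0,0],[0,0,0]],[1,[0.02,0,0],[0,0,0]],[1,[0.01,0,0],[0,0,0]],[1,[0,0,0],[0,0,0]],[1,[0,0,0],[0,0,0]]]'

```text
t: 12.6
position: [0.5555, 0.1458, 0.118]
tcp_rot: [0.593, 0.601, 0.38, -0.379]
ft_force: [-6.4, -0.3, 10.8]
width: 0.026
```

```bash
python3 st.py
```

```text
shift now-axes [-0.0788  0.0005  0.0046] target-axes [-0.0788  0.0004  0.0046] turn [-0.003   0.0003 -0.0008]
t 12.6 pos [0.5555 0.1458 0.118 ] w 0.02603351001366463 F [-6.4  -0.26 10.83] M [-0.12  0.99 -0.06] j [-0.32  0.53 -0.19  2.35  2.01  0.31 -2.45]
F tool [-12.5  -1.2   0.2]
```

Request:
step_arm --plan '[[1,[0.01,0,0],[0,0,0]],[1,[0,0,0],[0,0,0]],[1,[0,0,0],[0,0,0]],[1,[0,0,0],[0,0,0]]]'

```text
t: 13.1
position: [0.5556, 0.1459, 0.1178]
tcp_rot: [0.593, 0.601, 0.38, -0.378]
ft_force: [-13.3, -0.6, 23.7]
width: 0.0264
```

```bash
python3 st.py; python3 - <<'E'
from h import *
save("scene","s6.png"); save("top","t6.png")
s=cv2.imread("pics/raw_s6.png")[205:265,395:455];t=cv2.imread("pics/raw_t6.png")[190:250,200:260]
cv2.imwrite("pics/m6.png",np.clip(1.6*np.hstack([cv2.resize(a,(400,400),interpolation=cv2.INTER_CUBIC) for a in (s,t)]),0,255).astype(np.uint8))
E
```

```text
shift now-axes [-0.0813  0.0005  0.0054] target-axes [-0.0813  0.0003  0.0054] turn [-0.0028  0.     -0.0013]
t 13.1 pos [0.5556 0.1459 0.1178] w 0.026433418178901345 F [-13.35  -0.55  23.71] M [-0.18  1.07 -0.15] j [-0.32  0.53 -0.2   2.35  2.02  0.32 -2.45]
F tool [-27.1  -2.    0.3]
```

View pics/m6.png

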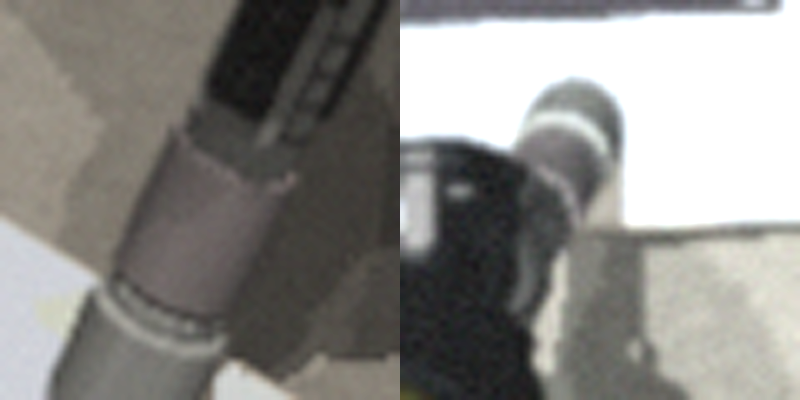

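The collar is hard against its stop: the last 1 mm of command moved the tool only about 0.25 mm and raised the force by about 15 N. The sleeve sits coaxially right down at the boss, and the push (about 29 N) is well under the limits. I hand in.

```bash
python3 -c "
from cell import robot
print(robot.close_job()); o=robot.get_obs(); print(o['t'],o['position'],o['ft_force'],o['width'])"
```

```text
the job is handed in; nothing more can be done
None
the job is handed in; nothing more can be done
```

I picked up the coupler farthest to the robot's right and pressed it over the latch bumps, then pushed the collar down to its stop. I handed in at about 13 s of the 38 s, still gripping (90 N set) and still pressing. No verdict is reported.

**Last checks, before handing in:**
- **Snap:** the axial resistance rose to about 7 N as the lip met the bumps, then dropped away as it passed them.
- **Collar:** it is on its stop. The last 1 mm of command moved the tool only about 0.25 mm, and the net push rose from about 15 N to about 29 N. The tool's reading puts the coupler's rim at about -8 mm on the nipple's axis.
- **Squareness:** the tool's axis was within 0.2° of the nipple axis as estimated from the chamber, and the side force was about 2 N. The last picture showed the sleeve in line with the boss.
- **Bystanders:** the planned path cleared the plug, jar and dish. I made no separate measurement of them at the end.

**What disagreed or went wrong:**
- The two cameras differed by 1 to 3 mm on the sideways offset between coupler and nipple. I settled it by lining up the sleeve and nipple outlines in both pictures and by feeling for side force during insertion.
- Joint 6 reached its limit on the first tilt, leaving it 5.6° short. I rolled the gripper about 90° about its axis to complete the tilt.
- A reading taken after handing in returned nothing, so the final second itself is unchecked.

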